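Set a baguette-cutting guide to 10 cm pieces

TASK

Set the wooden bread-cutting guide for 10 cm pieces: swing the clamp lever out to free the end stop, slide the stop towards the knife slot until its face stands on the 10 cm line (the second long line counted from the slot), and swing the lever fully back so that the stop is clamped there. Leave the bread, the knife and the other loose things on the stove where they are.

Things in the scene. Friction and masses are not known exactly. Their poses are not given: they have to be found in the camera images.
- guide: Bread-cutting guide, fixed: pale wooden board 120 x 280 x 22 mm high on rubber feet. Origin under its centre; own y runs along it to the knife-slot end, own x to its back fence (14 mm thick, inner side at x=+46, top 64 mm high). Aluminium rail along the front at x=-45, top 34 mm high. Two posts 64 mm high at x=-45 flank the 4 mm knife slot at y=+110.
- slot (a point): Knife slot, on the board's top (22 mm above the stove), at guide x=+15, y=+110: zero of the engraved lines. Dark lines cross the board every 10 mm from 20 to 190 mm away from it; those at 50, 100 and 150 mm are three times as long (66 mm).
- line_10cm (a point): The 10 cm line on the board's top (22 mm above the stove), at guide x=+15, y=+10: the second long line from the slot. Its axes are the guide's.
- stop_face (a point): Foot of the end stop's face, on the board's top, at guide x=+15; the face looks to the slot (guide +y). The stop is right when this point lies on line_10cm. Axes as the guide's. It starts 40 to 85 mm farther from the slot than the line.
- stop_top (a point): Middle of the top of the stop block, 84 mm above the stove: a wooden upright 22 mm thick (along guide y, behind the face), 72 mm wide (x=-28 to +44), free on both sides down to 24 mm above the stove except at its front end (x below -28), where the 34 x 60 mm carriage, 46.5 mm high, rides the rail behind the face. Pinch it across its thickness and slide.
- stop (a joint): Travel of the stop along the rail, m, growing towards the knife slot: 0 = face 185 mm from the slot, 0.085 = on the 10 cm line, ends at 0.145. Freed, it slides with 5 to 6 N and stays where it is left; clamped, it does not give to a push of 40 N.
- lever_knob (a point): Centre of the top of the lever's knob, 94 mm above the stove: an upright black round handle 21 to 22 mm thick, 44 mm tall, at the end of the flat clamp lever, 75 mm from the lever's upright pivot, which sits on the carriage at guide x=-45, 32 mm behind the stop's face (lever's top 56 mm, pivot's bolt 63 mm above the stove).
- lever (a joint): Angle of the clamp lever, rad: 0 = fully locked (lever along the rail, pointing away from the slot, to guide -y); it grows clockwise seen from above, the knob swinging towards the robot (guide -x); end at 1.35. Its clamp lets go above about 0.6. It turns with 1 to 4 N at the knob and stays where it is left.
- baguette: Short baguette, 64 x 250 x 63 mm high, lying left of the guide; origin under its middle.
- bread_knife: Bread knife, 310 mm long, 30 mm wide, 18 mm high, wooden handle, lying flat near the front edge; origin under the joint of blade and handle.
- cup: Tin cup with a strap handle, 68 x 88 x 62 mm, at the left behind the baguette; origin under its middle.
- iron_trivet: Cast-iron trivet, 130 x 144 x 20 mm, at the right front; origin under its middle.
- match_box: Matchbox, 36 x 56 x 16 mm, behind the guide; origin under its middle.

How it is judged:
By the outcome, as a careful person would: the job done as asked, in the order asked, and still so for the second after the job is handed in, with the robot touching nothing.
It also fails if it takes over 54 s, if anything falls off the work surface, if the arm or the gripper's body presses on something with over 40 N, if the wrist force passes 120 N, or if a joint passes its speed limit or range.

ROBOT

A 7-joint arm with a two-finger parallel gripper is mounted at the origin on a cart in front of the work surface, level with it; the furniture and walls round the work are solid. World frame = base frame: x ahead of the robot, y to its left, z up, the work surface at z = 0. Lengths are in m, angles in rad, forces in N, time in s.
With the tool pointing down it reaches from about 0.425 to 0.95 m from the base axis. Payload 4.7 kg.
Tool frame: the origin (TCP) lies at the very end of the fingers, on their centre line; the grasp point (between the pads) lies 19 mm behind it; z points along the fingers, y is the line along which they close (so a half turn about z gives the same grasp; the last joint's range is limited). The gripper opens to 85 mm and grips with 20 to 120 N. Pads are 22 mm wide; open, the fingers measure 114 mm over their backs; the gripper's body (76 mm by 85 mm) begins 54 mm behind the grasp point. The pads swing forward as they close: fully open they stand 13 mm farther back than shut.
Start: joints at [-1.357, 0.469, -0.049, 1.532, 0.024, 1.141, -0.082], TCP at [0.162, 0.655, 0.231] pointing down, gripper open.
Joint ranges: [-2.59, 2.59], [-0.33, 1.99], [-1.39, 1.29], [0.1, 2.45], [-1.04, 4.18], [0.21, 1.99], [-2.66, 2.66]. Speed limits (rad/s): [2.57, 2.57, 3.14, 3.14, 3.14, 3.14, 3.14].

INTERFACE

Orientations are given as a 3x3 rotation matrix whose columns are the frame's x, y, z axes.
In Python, from bench import r, open_jaws, gripper_close, kinematics, readout, grab_frame, camera_model, order, search_frame, trace, place_of gives the robot as it stands. Calls block until the motion is done:
- r.reach(position, orientation): joint-space move of the TCP to a pose.
- r.move_straight(position, orientation=None, rate=0.15, guard=None): straight line of the TCP; orientation=None keeps the orientation; rate is the mean speed in m/s. With guard (N) it stops when the force on the tool has changed by that much, and returns True; else False.
- r.movej(angles): joint-space move.
- open_jaws() and gripper_close(): open the fingers fully, or close them until they stop; the grip force is fixed at half the most.
- r.wait(seconds).
- kinematics.ik(position, orientation): joint angles nearest the present ones, or None.
- readout.get_obs(): the state.
- grab_frame(name): name is "scene" or "top"; returns (picture, depth): 420x560x3 uint8, red, green, blue; 420x560 float32, m along the optical axis (not along the pixel's ray), 0 where there is no reading.
- camera_model(name): a dict with "K" (3x3 intrinsics, pixels), "camera_from_world" (4x4, takes a point from world to camera coordinates). Camera axes: x right, y up, looking along -z (the intrinsics and any distortion apply to the point x, -y, -z); pixel columns grow to the right and rows downward; lengths in m; the calibration is good to about 2 mm. A picture is of the moment at which its call begins. camera_model takes no time and is no camera call.
A pose or a line that the arm cannot do raises r.PlanningError and nothing moves.
- order.close_job(): hands the job in; it is judged then, once.
Trained networks look in the newest picture that a camera, given by its name, has taken for a name from the list of things; names that differ only in an ending like _2 or _b are one class to them, and where a whole thing is asked for, a point or a joint stands for the part that bears it (a point fixed in the world has none). Each returns a list of dicts, best first, with "conf" (0 to 1); they miss things now and then, are a little off and sometimes report something else, mostly with a low value. They report only what shows in the picture. A call takes as long as a camera call.
- search_frame(camera, label): "pixel" ([column, row] in pixels, amid what is visible of it).
- trace(camera, label): "region" (420x560 bool, what is visible of it) and "pixel" ([column, row] in pixels, amid what is visible of it).
- place_of(camera, label): "pixel" ([column, row] in pixels: a listed point, or the origin of a listed thing).
The state is a dict: "time": time; "qpos": joint angles; "joint_vel": joint speeds; "effort": joint torques, N m; "position": TCP position; "tcp_rot": TCP orientation; "wrist_force": force on the tool from outside, world axes, zero at the start; "ft_torque": the same for the moment, N m; "width": finger opening in m; "grip_force": force on a finger pad.
Only numpy, scipy, OpenCV 4.12 (cv2) and the standard library are available. Lean on these libraries where they do the work, as an engineer would, in place of code of your own. Each camera call takes 0.05 s, during which the arm holds its last target. There are 200 camera calls.

## Working session

There is one attempt and no reset: what is moved stays moved. The work goes in short steps, each a Python script; the robot and the scene stay as the last script left them, time stands still between calls to the robot, and variables do not carry over. Pictures are saved under pics/ and viewed, at most 10 in all, crops included, and the job is handed in when it is done.

```bash
mkdir -p pics; ls; cat > h.py <<'E'
import numpy as np, cv2
from bench import *
def ray(cam,px):
    m=camera_model(cam);K=np.array(m["K"]);T=np.array(m["camera_from_world"])
    p=np.linalg.inv(K)@[px[0],px[1],1.]
    d=T[:3,:3].T@np.array([p[0],-p[1],-p[2]]);o=-T[:3,:3].T@T[:3,3]
    return o,d
def at_z(cam,px,z):
    o,d=ray(cam,px);return o+d*(z-o[2])/d[2]
def proj(cam,P):
    m=camera_model(cam);K=np.array(m["K"]);T=np.array(m["camera_from_world"])
    c=T[:3,:3]@np.array(P)+T[:3,3];u=K@[c[0],-c[1],-c[2]];return u[:2]/u[2]
E
python3 - <<'E'
from h import *
print({k:v for k,v in camera_model("top").items()})
for c in("scene","top"):
    im,d=grab_frame(c);cv2.imwrite(f"pics/{c}0.png",im[:,:,::-1]);np.save(f"{c}0.npy",d)
    for n,z in(("slot",.022),("line_10cm",.022),("stop_face",.022),("stop_top",.084),("lever_knob",.094),("guide",0)):
        for q in place_of(c,n)[:2]: print(c,n,q["conf"],q["pixel"],at_z(c,q["pixel"],z).round(4))
print(readout.get_obs()["time"],readout.get_obs()["tcp_rot"])
E
```

```text
pics
{'K': array([[512.24455712,   0.        , 277.218926  ],
       [  0.        , 512.24455712, 203.64677898],
       [  0.        ,   0.        ,   1.        ]]), 'camera_from_world': array([[-0.00244454, -0.99998468, -0.00496576, -0.01730071],
       [ 0.98552081, -0.003251  ,  0.16952335, -0.56583702],
       [-0.1695369 , -0.00447946,  0.98551366, -1.32518774],
       [ 0.        ,  0.        ,  0.        ,  1.        ]])}
scene slot 0.67 [285.9, 244.2] [ 0.5478 -0.0375  0.022 ]
scene line_10cm 0.56 [324.5, 243.2] [ 0.6005 -0.1177  0.022 ]
scene stop_face 0.7 [356.0, 241.6] [ 0.6461 -0.1821  0.022 ]
scene stop_top 0.96 [363.4, 226.7] [ 0.6418 -0.1969  0.084 ]
scene lever_knob 0.88 [410.8, 241.4] [ 0.643  -0.3128  0.094 ]
scene guide 0.85 [330.5, 254.9] [ 0.5919 -0.1404  0.    ]
top slot 0.78 [285.9, 216.4] [ 0.535  -0.0423  0.022 ]
top slot 0.47 [291.1, 147.9] [ 0.7277 -0.0578  0.022 ]
top line_10cm 0.87 [316.8, 190.7] [ 0.606  -0.1275  0.022 ]
top stop_face 0.72 [336.9, 178.1] [ 0.6412 -0.1834  0.022 ]
top stop_top 0.72 [343.2, 169.5] [ 0.6505 -0.1934  0.084 ]
top lever_knob 0.54 [389.5, 169.3] [ 0.6482 -0.3133  0.094 ]
top lever_knob 0.32 [284.1, 215.4] [ 0.5271 -0.0368  0.094 ]
top guide 0.68 [321.5, 197.5] [ 0.591  -0.1419  0.    ]
top guide 0.36 [291.5, 149.3] [ 0.7299 -0.0595  0.    ]
0.7 [[-9.70674324e-01  2.40398329e-01  3.50462835e-08]
 [ 2.40398326e-01  9.70674311e-01  1.63855440e-04]
 [ 3.93565555e-05  1.59058694e-04 -9.99999987e-01]]
```

View images.

```bash
python3 - <<'E'
import cv2
im=cv2.imread("pics/top0.png")
cv2.imwrite("pics/top0c.png",cv2.resize(im[110:270,220:420],(800,640)[:2] if 0 else (750,600),interpolation=cv2.INTER_CUBIC))
E
```

```text
(no output)
```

View pics/scene0.png

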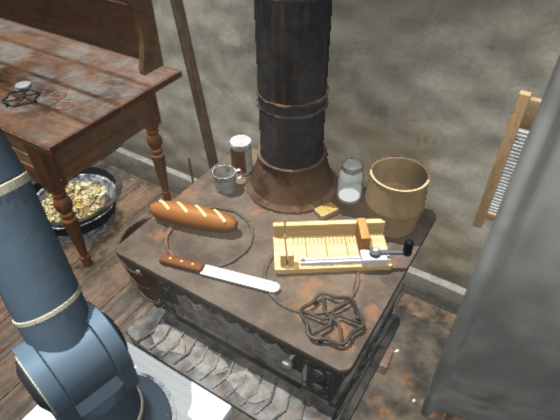

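View pics/top0c.png

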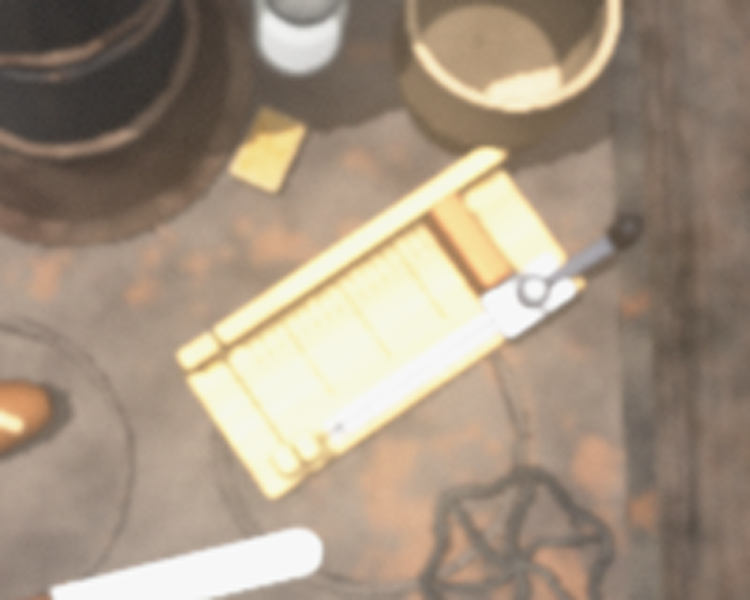

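The pictures show the guide right of centre: slot end at crop (247,399), stop at (470,240), knob at (627,228), and a tall pot behind the knob at (515,60). Next I fit the guide's pose from its corners.

```bash
python3 - <<'E'
from h import *
from scipy.optimize import least_squares
C=[((275,498),(-60,140,22)),((178,352),(60,140,64)),((187,374),(46,140,64)),((488,147),(60,-140,64)),((507,157),(46,-140,64)),((583,285),(-60,-140,22))]
def W(p,g):
    c,s=np.cos(p[2]),np.sin(p[2]);return np.array([p[0]+c*g[0]/1e3-s*g[1]/1e3,p[1]+s*g[0]/1e3+c*g[1]/1e3,g[2]/1e3])
px=[np.array(a)/3.75+[220-.4,110-.4] for a,_ in C]
f=lambda p:np.concatenate([proj("top",W(p,g))-q for q,(_,g) in zip(px,C)])
s=least_squares(f,[.59,-.14,.64],loss="soft_l1");p=s.x;print(p,f(p).reshape(-1,2).round(1).tolist())
c,sn=np.cos(p[2]),np.sin(p[2]);R=np.array([[c,-sn],[sn,c]])
for n,q in dict(slot=(.535,-.0423),line=(.606,-.1275),face=(.6412,-.1834),face_s=(.6461,-.1821),top=(.6505,-.1934),top_s=(.6418,-.1969),knob=(.6482,-.3133),knob_s=(.643,-.3128)).items(): print(n,(R.T@(np.array(q)-p[:2])*1e3).round(1))
np.save("guide.npy",p)
# rectified board z=22mm and depth cloud
m=camera_model("top");im=cv2.imread("pics/top0.png")
def rect(im,z,name,x0=-130,x1=70,y0=-240,y1=150,k=2):
    g=[(x0,y1,z),(x1,y1,z),(x1,y0,z),(x0,y0,z)]
    src=np.float32([proj("top",W(p,a)) for a in g])
    # image: columns = y from y1 down to y0 , rows = x from x1 down to x0
    dst=np.float32([(0,(x1-x0)*k),(0,0),((y1-y0)*k,0),((y1-y0)*k,(x1-x0)*k)])
    cv2.imwrite(name,cv2.warpPerspective(im,cv2.getPerspectiveTransform(src,dst),((y1-y0)*k,(x1-x0)*k),flags=cv2.INTER_CUBIC))
rect(im,22,"pics/rect0.png")
d=np.load("top0.npy");v,u=np.mgrid[:420,:560];K=m["K"];T=m["camera_from_world"]
P=np.stack([(u-K[0,2])/K[0,0]*d,-(v-K[1,2])/K[1,1]*d,-d],-1)[d>0]
w=(P-T[:3,3])@T[:3,:3]
g=(w[:,:2]-p[:2])@R*1e3
kn=(w[:,2]>.075)&(abs(g[:,0]+45)<30)&(abs(g[:,1]+165)<50);print("knob",g[kn].mean(0),w[kn,2].max(),kn.sum())
st=(abs(w[:,2]-.084)<.006)&(abs(g[:,0]-8)<30)&(abs(g[:,1]+70)<60);print("stoptop",g[st].mean(0),np.percentile(g[st],[3,97],axis=0),st.sum())
ob=(w[:,2]>.10)&(abs(g[:,0]-40)<150)&(g[:,1]<0);print("pot",g[ob].min(0),g[ob].max(0),w[ob,2].max())
dist=np.hypot(*(g[ob]-[-45,-165]).T);i=dist.argmin();print(dist.min(),g[ob][i],w[ob][i])
E
```

```text
[ 0.58980162 -0.13955219  0.60191369] [[-1.0, 1.1], [-0.7, 1.4], [-0.1, -0.2], [2.2, -2.1], [0.1, -0.7], [0.4, 0.0]]
slot [  9.9 111.2]
line [20.2  0.8]
face [ 17.5 -65.2]
face_s [ 22.3 -66.9]
top [ 19.5 -78.8]
top_s [ 10.4 -76.7]
knob [ -50.2 -176.3]
knob_s [ -54.2 -172.9]
knob [ -48.34699671 -171.70659502] 0.09576729830954599 59
stoptop [  8.02689705 -77.40885885] [[-20.00657213 -87.82289513]
 [ 35.86524775 -67.59359629]] 180
pot [-109.87946147 -758.84583315] [ 182.35820369 -102.072456  ] 0.2778227204566484
84.46854905019953 [  38.98572677 -174.01850751] [ 0.72046865 -0.26091303  0.10062484]
```

View pics/rect0.png

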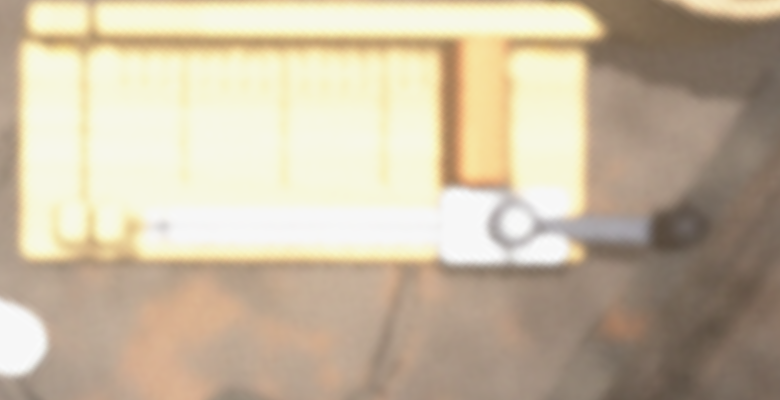

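Rectified view (2 px/mm): slot at column 85, long lines at columns 184, 284 and 385. They read about 2.3 mm low in y, so I shift the frame. The stop's top centre is then at guide y≈-75, and the knob is at ≈(-47,-170). Next: go to the knob and swing it.

```bash
cat >> h.py <<'E'
p=np.load("guide.npy");c,s=np.cos(p[2]),np.sin(p[2]);G=np.array([[c,-s],[s,c]])
O=p[:2]+G@[0,-.0023]
def g2w(x,y,z): return np.array([*(O+G@[x/1e3,y/1e3]),z])
def w2g(q): return G.T@(np.array(q)[:2]-O)*1e3
def rot(gy,sgn=1):  # tool down, closing axis along guide dir gy
    y=np.array([*(G@np.array(gy,float)),0])*sgn;y/=np.linalg.norm(y);z=np.array([0,0,-1.]);return np.column_stack([np.cross(y,z),y,z])
PX=-45.
def knob(a,py,z,sgn): return g2w(PX-75*np.sin(a),py-75*np.cos(a),z),rot((-np.cos(a),np.sin(a)),sgn)
def st(t=""):
    o=readout.get_obs();print(t,"t",round(o["time"],2),"g",w2g(o["position"]).round(1),"z",round(o["position"][2],4),"w",round(o["width"],4),"F",np.round(o["wrist_force"],1),"grip",round(o["grip_force"],1));return o
E
cat > a.py <<'E'
from h import *
for sg in(1,-1):
    for (a,py) in((0,-96),(1.1,-96),(1.1,-22),(0,-22)): q=kinematics.ik(*knob(a,py,.06,sg));print(sg,a,None if q is None else np.round(q,2))
    q=kinematics.ik(g2w(8,-75,.046),rot((0,1),sg));print("stop",sg,None if q is None else np.round(q,2))
E
python3 a.py
```

```text
1 0 [-0.23  1.    1.1   1.6  -0.95  1.17 -1.45]
1 1.1 [-0.24  0.91  1.1   1.78 -0.93  1.08 -2.44]
1 1.1 [-0.36  0.83  1.11  1.94 -0.91  0.99 -2.45]
1 0 [-0.35  0.92  1.1   1.76 -0.93  1.08 -1.45]
stop 1 [ 0.02  0.67  0.32  1.71 -0.28  0.81  2.64]
-1 0 [-0.03  0.8   0.67  1.58 -0.57  0.96  1.43]
-1 1.1 [-0.04  0.72  0.71  1.77 -0.59  0.88  0.43]
-1 1.1 [-0.13  0.62  0.69  1.93 -0.55  0.79  0.37]
-1 0 [-0.16  0.72  0.71  1.75 -0.59  0.89  1.42]
stop -1 [-0.33  0.84  0.89  1.73 -0.78  0.97 -0.09]
```

```bash
cat > b.py <<'E'
from h import *
sg=-1;py=-95.3
R0=knob(0,py,0,sg)[1]
r.reach([.46,-.1,.3],R0)
r.reach(g2w(-46.5,-170.3,.16),R0)
print(r.move_straight(g2w(-46.5,-170.3,.061),rate=.12,guard=12)); st("down")
gripper_close(); o=st("grip")
if .017<o["width"]<.027:
    k=w2g(o["position"]); a0=np.arctan2(PX-k[0],75); print("a0",a0)
    for a in np.linspace(max(a0,0),1.15,7)[1:]:
        P,R=knob(a,py,.061,sg)
        if r.move_straight(P,R,rate=.06,guard=30): print("guard",a);break
        st(f"{a:.2f}")
E
python3 b.py
```

```text
False
down t 5.74 g [ -46.5 -171.1] z 0.062 w 0.0854 F [ 0.8 -0.9  0. ] grip 0.0
grip t 6.36 g [ -46.6 -170.4] z 0.0614 w 0.0188 F [-0.3  1.6  2.3] grip 58.7
a0 0.02098490515604888
0.21 t 6.74 g [ -61.8 -168.2] z 0.0614 w 0.0192 F [-4.6  2.1  5. ] grip 59.2
0.40 t 7.12 g [ -74.9 -163.6] z 0.0613 w 0.0187 F [-4.5  2.3  5.7] grip 59.2
0.59 t 7.51 g [ -87.  -156.7] z 0.0613 w 0.0192 F [-4.5  2.7  6.3] grip 59.3
0.77 t 7.89 g [ -97.6 -147.8] z 0.0613 w 0.0195 F [-3.8  3.3  7.3] grip 59.3
0.96 t 8.28 g [-106.3 -137. ] z 0.0613 w 0.0189 F [-3.9  3.4  6.6] grip 59.3
1.15 t 8.66 g [-112.9 -124.7] z 0.0613 w 0.0192 F [-2.4  4.2  6.8] grip 59.3
```

```bash
cat > c.py <<'E'
from h import *
sg=-1
open_jaws(); o=st("open")
P=o["position"].copy();P[2]=.16;r.move_straight(P,rate=.2)
R=rot((0,1),sg)
r.reach(g2w(8,-75,.15),R)
print(r.move_straight(g2w(8,-75,.047),rate=.12,guard=12));st("down")
gripper_close();o=st("grip")
if .017<o["width"]<.027:
    print(r.move_straight(g2w(8,-1,.047),R,rate=.06,guard=25));st("slid")
    open_jaws();st("rel")
    r.move_straight(g2w(8,-1,.15),rate=.2)
    r.reach(g2w(-150,-170,.25),R);st("away")
    for cname in("top","scene"):
        im,d=grab_frame(cname);cv2.imwrite(f"pics/{cname}1.png",im[:,:,::-1]);np.save(f"{cname}1.npy",d)
        for n,z in(("line_10cm",.022),("stop_face",.022),("stop_top",.084),("lever_knob",.094)):
            for q in place_of(cname,n)[:1]: print(cname,n,q["conf"],w2g(at_z(cname,q["pixel"],z)).round(1))
    st()
E
python3 c.py
cat > rect.py <<'E'
from h import *
import sys
src_,dst_,z=sys.argv[1],sys.argv[2],float(sys.argv[3])
x0,x1,y0,y1,k=-60,70,-70,120,4
im=cv2.imread(src_)
g=[(x0,y1),(x1,y1),(x1,y0),(x0,y0)]
cam="scene" if "scene" in src_ else "top"
S=np.float32([proj(cam,g2w(*a,z)) for a in g]);D=np.float32([(0,(x1-x0)*k),(0,0),((y1-y0)*k,0),((y1-y0)*k,(x1-x0)*k)])
cv2.imwrite(dst_,cv2.warpPerspective(im,cv2.getPerspectiveTransform(S,D),((y1-y0)*k,(x1-x0)*k),flags=cv2.INTER_CUBIC))
E
python3 rect.py pics/top1.png pics/rect1.png .022
```

```text
open t 9.32 g [-113.5 -126. ] z 0.061 w 0.0855 F [0.2 0.1 0. ] grip 0.0
False
down t 11.58 g [  8.1 -75.7] z 0.0479 w 0.0853 F [ 0.3 -0.4 -0.7] grip 0.0
grip t 12.18 g [  8.1 -75.3] z 0.0473 w 0.0213 F [-0.3  0.3  2.2] grip 59.8
False
slid t 13.57 g [ 8.5 -1.7] z 0.0473 w 0.0214 F [ 5.3 -1.3  0.9] grip 59.7
rel t 14.21 g [ 8.  -0.9] z 0.047 w 0.0853 F [ 0.1 -0.6 -0.4] grip 0.0
away t 15.87 g [-148.  -168.7] z 0.2483 w 0.0852 F [ 0.3  0.6 -0.3] grip 0.0
top stop_face 0.91 [15.   9.8]
top stop_top 0.77 [ 13.2 -11.7]
top lever_knob 0.41 [ 6.5 28.3]
scene line_10cm 0.82 [13.3  9.9]
scene stop_face 0.58 [20.3  9.6]
scene stop_top 0.9 [12. -4.]
scene lever_knob 0.82 [-117.1  -48.6]
 t 16.37 g [-149.7 -169.8] z 0.25 w 0.0853 F [ 0.2  0.2 -0.2] grip 0.0
```

View pics/rect1.png

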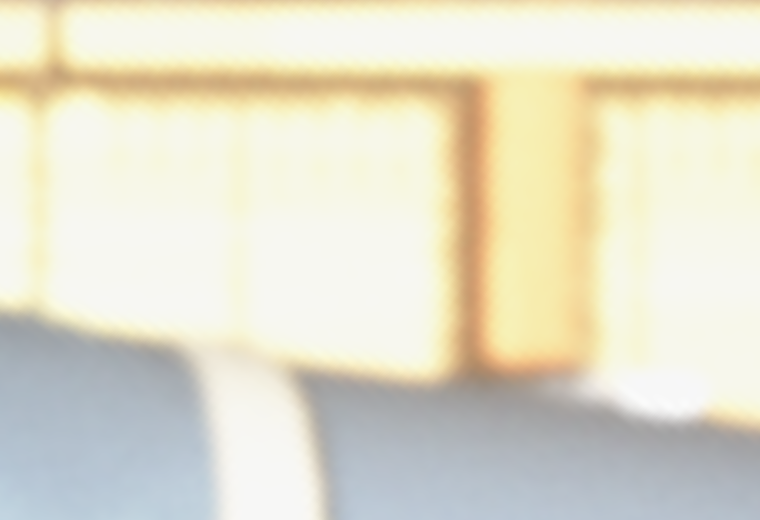

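The arm hides the front half, but the 5 cm and 15 cm lines fall at columns 238 and 640 (expected 240 and 640), so the frame is good. The face foot is blurred around column 440–455, so I'll move the arm out of the way and take intensity profiles.

```bash
cat > d.py <<'E'
from h import *
R=rot((0,1),-1)
r.reach([.42,-.42,.25],R)
N=6
for cam in("top","scene"):
    acc=sum(grab_frame(cam)[0].astype(float) for _ in range(N))/N
    np.save(f"{cam}2acc.npy",acc);cv2.imwrite(f"pics/{cam}2.png",acc[:,:,::-1])
    ys=np.arange(-60,121,1.)
    for z,lo,hi in((.084,0,36),(.022,0,28)):
        xs=np.arange(lo,hi,2.)
        P=np.array([[proj(cam,g2w(x,y,z)) for y in ys] for x in xs]).astype(np.float32)
        v=cv2.remap(acc.astype(np.float32),P[...,0],P[...,1],cv2.INTER_LINEAR).mean(0)
        i=(ys>=-30)&(ys<=30)
        print(cam,z,"B y=-30..30 step1",v[i,2].round().astype(int).tolist(),"\nR",v[i,0].round().astype(int).tolist())
        if z==.022:
            for L in(60,-40,110):
                j=abs(ys-L)<=7;print(L,dict(zip(ys[j].astype(int).tolist(),v[j,2].round(0).astype(int).tolist())))
st()
E
python3 d.py;python3 rect.py pics/scene2.png pics/rect2s.png .022
```

```text
[ WARN:0@3.616] global loadsave.cpp:1063 imwrite_ Unsupported depth image for selected encoder is fallbacked to CV_8U.
Traceback (most recent call last):
  File "d.py", line 11, in <module>
    P=np.array([[proj(cam,g2w(x,y,z)) for y in ys] for x in xs]).astype(np.float32)
                 ~~~~^^^^^^^^^^^^^^^^
  File "h.py", line 11, in proj
    m=camera_model(cam);K=np.array(m["K"]);T=np.array(m["camera_from_world"])
ValueError: time passes only in moves, steps and waits
[ WARN:0@0.269] global loadsave.cpp:275 findDecoder imread_('pics/scene2.png'): can't open/read file: check file path/integrity
Traceback (most recent call last):
  File "rect.py", line 9, in <module>
    cv2.imwrite(dst_,cv2.warpPerspective(im,cv2.getPerspectiveTransform(S,D),((y1-y0)*k,(x1-x0)*k),flags=cv2.INTER_CUBIC))
                     ~~~~~~~~~~~~~~~~~~~^^^^^^^^^^^^^^^^^^^^^^^^^^^^^^^^^^^^^^^^^^^^^^^^^^^^^^^^^^^^^^^^^^^^^^^^^^^^^^^^^
cv2.error: OpenCV(4.12.0) /io/opencv/modules/imgproc/src/imgwarp.cpp:3285: error: (-215:Assertion failed) _src.total() > 0 in function 'warpPerspective'
```

Too many camera_model calls; I'll cache it.

```bash
sed -i '2a import functools\n_cm=camera_model\ncamera_model=functools.lru_cache(None)(lambda n:_cm(n))' h.py
sed -i '/r.reach/d' d.py; python3 d.py;python3 rect.py pics/scene2.png pics/rect2s.png .022
```

```text
top 0.084 B y=-30..30 step1 [208, 203, 199, 197, 198, 201, 204, 205, 203, 199, 191, 181, 170, 160, 152, 146, 143, 143, 144, 147, 150, 154, 157, 160, 162, 164, 165, 166, 167, 168, 168, 169, 169, 168, 166, 162, 156, 148, 139, 129, 120, 112, 108, 106, 108, 114, 123, 134, 145, 157, 169, 181, 193, 203, 211, 216, 218, 219, 219, 219, 218] 
R [247, 247, 247, 247, 247, 247, 247, 247, 247, 247, 246, 245, 243, 240, 237, 236, 236, 239, 242, 244, 246, 247, 247, 247, 247, 247, 247, 247, 247, 247, 247, 247, 247, 247, 247, 247, 247, 245, 242, 236, 226, 214, 204, 197, 197, 203, 212, 222, 231, 238, 242, 245, 246, 247, 247, 247, 247, 247, 247, 247, 247]
top 0.022 B y=-30..30 step1 [175, 165, 156, 150, 146, 145, 145, 147, 150, 153, 156, 159, 161, 163, 164, 165, 166, 166, 167, 168, 169, 169, 168, 167, 163, 158, 151, 142, 132, 123, 115, 110, 108, 109, 114, 122, 133, 144, 156, 168, 180, 192, 203, 212, 218, 223, 225, 227, 227, 227, 228, 228, 228, 228, 228, 229, 229, 229, 228, 228, 228] 
R [244, 241, 239, 238, 238, 239, 242, 244, 245, 246, 247, 247, 247, 247, 247, 247, 247, 247, 247, 247, 247, 247, 247, 247,
[... 1834 characters left out ...]
5, 255, 255, 255, 255, 254, 255, 255, 255, 255, 255, 255, 255]
60 {53: 211, 54: 214, 55: 217, 56: 218, 57: 217, 58: 214, 59: 206, 60: 192, 61: 174, 62: 163, 63: 169, 64: 188, 65: 206, 66: 215, 67: 218}
-40 {-47: 205, -46: 208, -45: 211, -44: 212, -43: 211, -42: 207, -41: 199, -40: 185, -39: 167, -38: 157, -37: 161, -36: 180, -35: 199, -34: 208, -33: 209}
110 {103: 220, 104: 220, 105: 219, 106: 217, 107: 209, 108: 198, 109: 177, 110: 154, 111: 137, 112: 134, 113: 140, 114: 169, 115: 199, 116: 216, 117: 220}
 t 17.93 g [-298.8 -132.7] z 0.25 w 0.0855 F [-0.  -0.7  0.4] grip 0.0[ WARN:0@3.142] global loadsave.cpp:1063 imwrite_ Unsupported depth image for selected encoder is fallbacked to CV_8U.
```

View pics/rect2s.png

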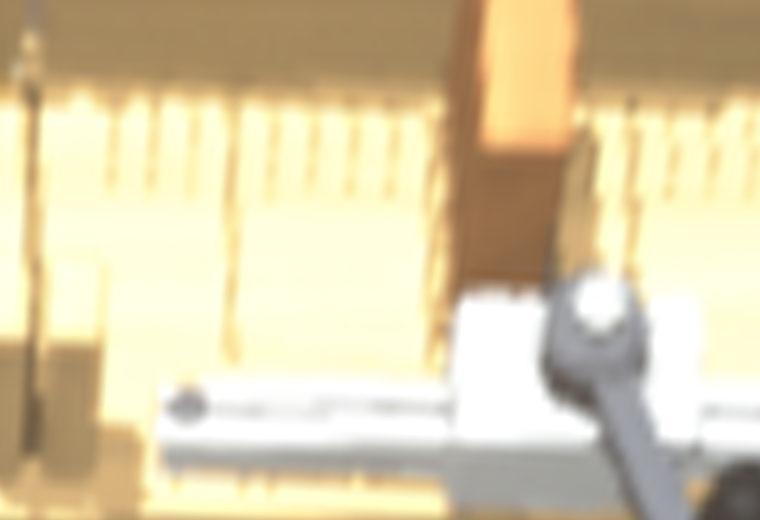

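The scene picture shows the 10 cm line uncovered at column ~432 (the same +2 mm offset as the other lines), with the face edge just behind it. The brown edge in rows 150–280 is the raised front end, so I'll model its projection to get the face position.

```bash
cat > e.py <<'E'
from h import *
acc=np.load("scene2acc.npy") if 0 else cv2.imread("pics/scene2.png")[:,:,::-1].astype(np.float32)
ys=np.arange(-60,121,.25)
def prof(x,z,y):
    P=np.array([proj("scene",g2w(x,t,z)) for t in y],np.float32)[None];return cv2.remap(acc,P[...,0],P[...,1],cv2.INTER_LINEAR)[0][:,2]
# line offset per x
for x in(40,30,20,10,0,-10):
    v=prof(x,.022,ys);out=[]
    for L in(60,-40,10):
        j=abs(ys-L-2)<4;out.append((ys[j][v[j].argmin()],int(v[j].min())))
    print("x",x,out)
# foot of the face seen directly at x 30..44: profile
for x in(44,40,36,32): print(x,[int(a) for a in prof(x,.022,np.arange(0,20,1.))])
# vertical edge x=-28, face corner, several z ; profile along y in plane x=-28 at that z
for z in(.052,.06,.068,.076): print("edge z",z,[int(a) for a in prof(-28,z,np.arange(0,20,1.))])
for z in(.052,.06,.068,.076): print("back z",z,[int(a) for a in prof(-28,z,np.arange(-20,0,1.))])
o,_=ray("scene",(280,210));print("cam in guide",w2g(o),o[2])
E
python3 e.py
```

```text
x 40 [(np.float64(61.25), 148), (np.float64(-37.25), 151), (np.float64(8.25), 92)]
x 30 [(np.float64(62.0), 144), (np.float64(-38.25), 139), (np.float64(8.25), 103)]
x 20 [(np.float64(63.0), 148), (np.float64(-36.75), 147), (np.float64(8.25), 110)]
x 10 [(np.float64(61.25), 161), (np.float64(-37.75), 147), (np.float64(8.25), 117)]
x 0 [(np.float64(62.25), 154), (np.float64(-38.75), 169), (np.float64(8.25), 113)]
x -10 [(np.float64(63.0), 170), (np.float64(-38.5), 169), (np.float64(9.25), 129)]
44 [88, 80, 77, 74, 74, 74, 79, 87, 96, 114, 133, 140, 143, 144, 140, 135, 134, 132, 131, 128]
40 [94, 79, 77, 74, 74, 75, 77, 84, 91, 105, 122, 137, 145, 154, 166, 181, 195, 194, 195, 187]
36 [93, 81, 77, 75, 74, 77, 79, 87, 96, 106, 120, 132, 148, 164, 180, 192, 204, 205, 202, 197]
32 [78, 76, 74, 74, 74, 76, 79, 85, 95, 106, 119, 133, 148, 171, 194, 202, 205, 206, 202, 197]
edge z 0.052 [79, 79, 80, 80, 79, 78, 77, 78, 78, 79, 78, 80, 93, 108, 130, 155, 165, 158, 155, 185]
edge z 0.06 [71, 71, 72, 72, 72, 73, 73, 74, 74, 74, 74, 75, 81, 90, 102, 120, 137, 139, 141, 161]
edge z 0.068 [73, 73, 73, 74, 74, 73, 73, 73, 74, 75, 75, 75, 75, 77, 79, 91, 103, 118, 134, 149]
edge z 0.076 [71, 71, 71, 71, 71, 71, 71, 71, 72, 73, 73, 73, 73, 74, 75, 81, 94, 108, 129, 151]
back z 0.052 [199, 181, 162, 152, 145, 135, 121, 107, 99, 91, 86, 81, 78, 78, 78, 77, 75, 75, 78, 79]
back z 0.06 [143, 129, 125, 121, 121, 120, 115, 109, 100, 89, 79, 75, 71, 70, 70, 70, 70, 70, 71, 71]
back z 0.068 [159, 132, 124, 118, 115, 115, 115, 112, 110, 99, 86, 78, 74, 71, 71, 71, 72, 72, 73, 73]
back z 0.076 [196, 188, 172, 139, 108, 108, 110, 109, 107, 103, 89, 76, 74, 73, 72, 72, 72, 72, 72, 72]
cam in guide [-812.29881004  154.91945671] 0.8780630666326844
```

The estimates agree that the face is about 1.5 mm short of the line. I'll nudge it by that much and check again.

```bash
cat > f.py <<'E'
from h import *
R=rot((0,1),-1)
r.reach(g2w(8,-2,.14),R)
r.move_straight(g2w(8,-2,.047),rate=.15,guard=12)
gripper_close();st("grip")
r.move_straight(g2w(8,.5,.047),R,rate=.01,guard=25);r.wait(.2);st("slid")
open_jaws()
r.move_straight(g2w(8,.5,.14),rate=.2)
r.reach([.45,-.40,.25],R)
for cam in("scene","top"):
    acc=sum(grab_frame(cam)[0].astype(float) for _ in range(4))/4
    cv2.imwrite(f"pics/{cam}3.png",acc[:,:,::-1].astype(np.uint8))
st()
E
python3 f.py; python3 - <<'E'
import re
s=open("e.py").read().replace("scene2.png","scene3.png");exec(s)
im=cv2.imread("pics/top3.png")[:,:,::-1].astype(np.float32)
y=np.arange(-30,31,1.)
P=np.array([[proj("top",g2w(x,t,.084)) for t in y] for x in range(0,36,2)],np.float32)
print("top",cv2.remap(im,P[...,0],P[...,1],cv2.INTER_LINEAR).mean(0)[:,2].astype(int).tolist())
P=np.array([[proj("scene",g2w(x,t,.084)) for t in y] for x in range(0,36,2)],np.float32)
print("sceneR",cv2.remap(acc,P[...,0],P[...,1],cv2.INTER_LINEAR).mean(0)[:,0].astype(int).tolist())
E
python3 rect.py pics/scene3.png pics/rect3s.png .022
```

```text
grip t 20.61 g [ 8.2 -1.9] z 0.0474 w 0.0217 F [-1.8  1.8  4.4] grip 59.9
slid t 21.21 g [ 8.2 -0.9] z 0.0475 w 0.0213 F [ 3.3 -4.1  1.5] grip 59.7
 t 24.09 g [-262.2 -133.1] z 0.2499 w 0.0854 F [ 0.   0.4 -0.1] grip 0.0
x 40 [(np.float64(61.25), 149), (np.float64(-37.25), 152), (np.float64(8.25), 79)]
x 30 [(np.float64(62.0), 145), (np.float64(-38.25), 139), (np.float64(8.25), 89)]
x 20 [(np.float64(63.0), 149), (np.float64(-36.75), 148), (np.float64(8.25), 91)]
x 10 [(np.float64(61.25), 162), (np.float64(-37.75), 148), (np.float64(8.25), 89)]
x 0 [(np.float64(62.25), 155), (np.float64(-38.75), 172), (np.float64(8.25), 93)]
x -10 [(np.float64(63.0), 171), (np.float64(-37.25), 166), (np.float64(9.75), 135)]
44 [104, 93, 83, 76, 75, 74, 75, 77, 80, 92, 104, 116, 130, 141, 139, 135, 134, 133, 132, 129]
40 [103, 88, 82, 76, 74, 74, 75, 77, 79, 88, 100, 113, 130, 148, 164, 181, 196, 195, 196, 188]
36 [100, 85, 79, 76, 74, 74, 74, 78, 83, 91, 110, 127, 146, 164, 181, 193, 205, 206, 202, 197]
32 [80, 77, 75, 74, 73, 73, 75, 78, 84, 90, 108, 128, 148, 171, 195, 202, 205, 207, 203, 199]
edge
[... 784 characters left out ...]
72, 72, 72, 72]
cam in guide [-812.29881004  154.91945671] 0.8780630666326844
top [207, 203, 198, 197, 198, 201, 205, 208, 209, 206, 199, 190, 180, 169, 160, 153, 148, 145, 144, 145, 148, 151, 154, 157, 160, 162, 163, 164, 165, 166, 167, 167, 168, 168, 167, 165, 161, 154, 146, 137, 127, 118, 111, 106, 105, 107, 112, 120, 131, 144, 158, 173, 187, 199, 208, 214, 217, 218, 219, 218, 218]
sceneR [192, 192, 192, 192, 192, 192, 192, 192, 192, 192, 192, 192, 192, 192, 192, 192, 192, 193, 198, 206, 218, 233, 246, 251, 253, 253, 253, 253, 254, 254, 254, 254, 254, 254, 254, 254, 254, 253, 253, 251, 242, 225, 208, 195, 188, 188, 190, 191, 191, 192, 193, 193, 193, 194, 193, 193, 193, 193, 193, 193, 193]
```

View pics/rect3s.png

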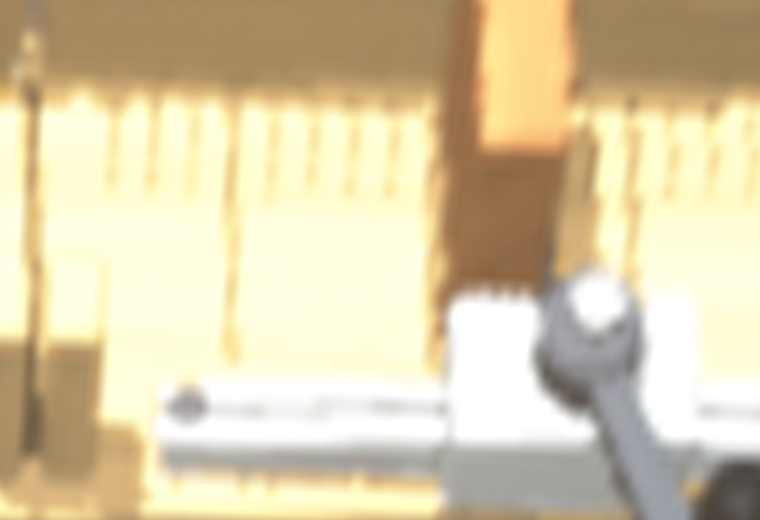

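The line and the face foot now coincide to within about 0.6 mm. To lock, I'll push the knob with closed fingers from outside, so that no grip can drag the freed stop.

```bash
cat > i.py <<'E'
from h import *
sg=-1;py=-22.4
def pose(a,d,z):
    P,R=knob(a,py,z,sg);t=G@np.array([-np.cos(a),np.sin(a)])*d/1e3;P[:2]+=t;return P,R
gripper_close()
r.reach(*pose(1.15,42,.14))
print(r.move_straight(pose(1.15,42,.062)[0],rate=.15,guard=12));st("down")
for a in np.linspace(1.15,0,9):
    if r.move_straight(*pose(a,25.5,.062),rate=.06,guard=25): print("guard",a);break
    st(f"{a:.2f}")
else:
    P,R=pose(0,17.5,.062)
    print("end",r.move_straight(P,R,rate=.015,guard=12));st("pressed")
E
python3 i.py
```

```text
False
down t 26.38 g [-131.1  -15.9] z 0.0627 w -0.0001 F [-1.  -0.2  0.3] grip 0.0
1.15 t 26.8 g [-123.5  -30.4] z 0.0623 w 0.0001 F [-0.1 -0.4  0.4] grip 0.0
1.01 t 27.14 g [-122.  -41.] z 0.0621 w -0.0001 F [-0.1  1.   0.2] grip 0.0
0.86 t 27.48 g [-118.6  -51.7] z 0.062 w 0.0 F [-0.  -0.5 -0.8] grip 0.0
0.72 t 27.82 g [-113.6  -61.9] z 0.062 w 0.0001 F [-0.3  0.5  1.6] grip 0.0
0.57 t 28.17 g [-107.2  -71.3] z 0.062 w 0.0 F [0.2 0.1 0.7] grip 0.0
0.43 t 28.51 g [-99.6 -79.7] z 0.062 w 0.0 F [-0.1 -0.3  1. ] grip 0.0
0.29 t 28.85 g [-90.8 -87. ] z 0.062 w 0.0001 F [ 0.1  0.1 -0.8] grip 0.0
0.14 t 29.19 g [-81.1 -92.8] z 0.062 w 0.0001 F [0.7 0.7 0.1] grip 0.0
0.00 t 29.53 g [-70.6 -97.3] z 0.062 w -0.0004 F [-0.6  0.3 -0.1] grip 0.0
end False
pressed t 30.22 g [-66.8 -97.8] z 0.062 w 0.0001 F [-7.3 -4.6  2.9] grip 4.2
```

```bash
python3 - <<'E'
from h import *
im,_=grab_frame("scene");cv2.imwrite("pics/scene4.png",cv2.resize(im[190:300,250:440,::-1],(760,440),interpolation=cv2.INTER_CUBIC));st()
E
```

```text
t 30.27 g [-66.8 -97.8] z 0.062 w -0.0002 F [-6.9 -3.9  3.6] grip 4.2
```

View pics/scene4.png

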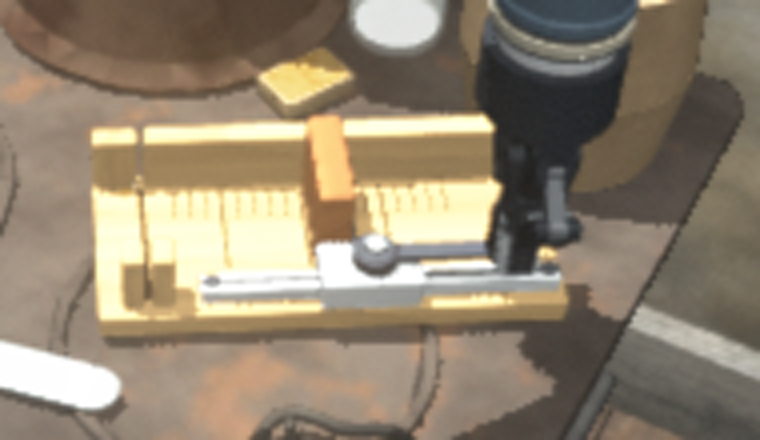

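The lever lies along the rail, with the closed fingers at the knob at (515,220). I'll press a bit more to confirm the end stop, then back off.

```bash
cat > k.py <<'E'
from h import *
R=knob(0,0,0,-1)[1]
print(r.move_straight(g2w(-57,-97.4,.062),R,rate=.015,guard=14));o=st("press2");r.wait(.3);st("hold")
r.move_straight(g2w(-95,-97.4,.062),R,rate=.1)
r.move_straight(g2w(-95,-97.4,.16),R,rate=.2)
r.reach([.45,-.40,.25],rot((0,1),-1))
for cam in("scene","top"):
    im,d=grab_frame(cam);cv2.imwrite(f"pics/{cam}5.png",im[:,:,::-1])
    for n,z in(("stop_top",.084),("lever_knob",.094)):
        for q in place_of(cam,n)[:1]: print(cam,n,q["conf"],w2g(at_z(cam,q["pixel"],z)).round(1))
y=np.arange(-30,31,1.);im,_=grab_frame("scene")
P=np.array([[proj("scene",g2w(x,t,.084)) for t in y] for x in range(0,36,2)],np.float32)
print("sceneR",cv2.remap(im.astype(np.float32),P[...,0],P[...,1],cv2.INTER_LINEAR).mean(0)[:,0].astype(int).tolist())
im=cv2.imread("pics/scene5.png");cv2.imwrite("pics/scene5c.png",cv2.resize(im[200:290,250:440],(760,360),interpolation=cv2.INTER_CUBIC))
st()
E
python3 k.py
```

```text
False
press2 t 30.78 g [-66.5 -97.8] z 0.0619 w -0.0002 F [-15.8  -7.7   7.6] grip 8.4
hold t 31.08 g [-66.5 -97.8] z 0.0619 w 0.0002 F [-15.4  -7.3   7.4] grip 8.4
scene stop_top 0.87 [8.2 0.8]
scene lever_knob 0.83 [-56.  -92.8]
top stop_top 0.98 [13.8 -2.4]
top lever_knob 0.79 [-49.1 -96.3]
sceneR [192, 192, 192, 192, 192, 192, 192, 192, 192, 192, 192, 192, 192, 192, 192, 192, 192, 194, 198, 206, 219, 234, 246, 251, 253, 253, 253, 253, 254, 254, 254, 254, 254, 254, 254, 254, 254, 254, 253, 251, 242, 225, 208, 195, 189, 189, 190, 191, 192, 192, 193, 194, 194, 194, 194, 194, 194, 194, 194, 193, 193]
 t 33.66 g [-262.3 -133.1] z 0.2498 w 0.0 F [ 0.9 -0.6 -0.4] grip 0.0
```

View pics/scene5c.png

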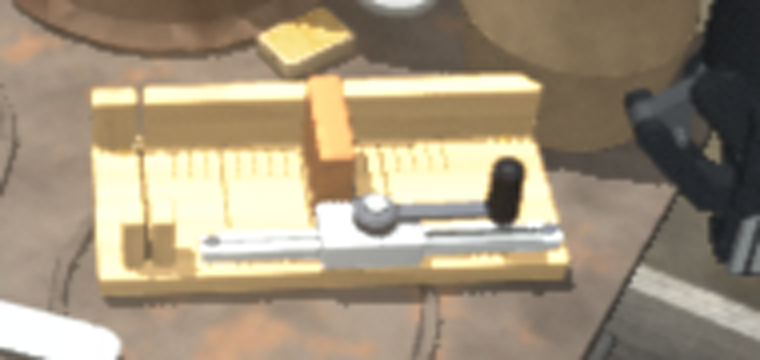

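The lever sat against its end stop: the TCP moved only 0.3 mm under about 18 N. The lever lies parallel to the rail, with the knob at crop (507,190). The stop's profile matches the one taken before locking, so it did not shift, and the gripper is clear.

```bash
python3 -c "
from h import *
print(order.close_job())"
```

```text
the job is handed in; nothing more can be done
None
```

I handed the job in at about 34 s: the stop's face is about 0.6 mm short of the 10 cm line by camera estimate, the lever is back against its end stop, and I only moved the stop and lever.

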